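Lock the tool case: line up the slotted disc and push the bolt home

TASK

Lock the tool case. With the fingertips, push the slotted brass disc round by its black pegs until its slot lines up with the steel bolt, then push the bolt by its red tab through the disc and fully home against the stop in the keeper. Do not lift the bolt, and leave the pencil on the lid and the loose wooden things beside the case where they lie.

Things in the scene. Friction and masses are not known exactly. Their poses are not given: they have to be found in the camera images.
- case: Wooden tool case, 300 mm (x) by 150 mm (y), flat lid 158 mm above the bench, on a low plywood stand with a ledge at its +y side; all fixed, its place and turn vary. Origin: below its centre, at bench level; z up; x is the way in which the bolt is pushed home. Bolt, strap, disc and keeper stand on the lid along y = 0; the disc's axis is at x = +55 mm.
- strap (a point): Centre of the top of the fixed brass strap across the bolt, 23.5 mm above the lid, 12 mm (x) by 36 mm (y). The bolt's two dark steel guide rails run from case x = -89 to +9 mm, tops 16 mm above the lid, 37 mm over their outsides.
- keeper (a point): Middle of the stop's face inside the keeper, 8 mm above the lid, at case x = +118 mm: the bolt's nose comes to rest here. The keeper is a dark steel housing with a brass roof, case x = +98 to +130 mm, 38 mm wide, top 26 mm above the lid.
- disc (a joint): Turn of the slotted brass disc (rad, positive anticlockwise from above, no end stops). At 0 the slot lies along the case's x axis, in line with the bolt; it runs right across the disc, so pi or -pi serves equally. Starts at 0.6 to 2.54. Slight friction (about 2 N at a peg); stays where it is left; an entering bolt centres the last few degrees.
- disc_centre (a point): Centre of the slotted brass disc, at its top, 18 mm above the lid. The disc is 76 mm across; its slot is 20 mm wide, open at the top, and lies along this point's x axis. This point's y axis runs through the two pegs.
- peg_a (a point): Centre of the top of one black peg, 12 mm thick (15 mm at its foot), upright, standing 38 mm out of the disc (top 56 mm above the lid), 27 mm from the disc's axis, at a right angle to the slot, on the disc's +y side.
- peg_b (a point): The same for the other peg, on the disc's -y side, opposite the first.
- bolt: Steel bolt, a loose bar 144 mm long (x), 16 wide, 16 high, 0.16 kg, on the lid between the rails (1.7 mm play each side), under the strap. Origin: under its middle, at the lid; x points to its tapered nose. Starts with its middle at case x = -72 to -60 mm (nose 5 to 17 mm short of the disc); home, against the stop, at x = +46 mm. Slides easily (under 2 N).
- tab (a point): Middle of the rear face of the bolt's upright red push tab: 30 mm wide (y), 10 mm thick (x), from 21 to 53 mm above the lid. The point is 37 mm above the lid, at the bolt's tail end, 72 mm behind its middle. The way behind it (-x) is free.
- nose (a point): Tip of the bolt's nose, 72 mm ahead of its middle, 8 mm above the lid.
- pencil: Red pencil, 177 x 14 x 8 mm, lying loose on the lid along the case, 56 mm from the bolt's line. Leave it.
- wood_block: Loose little wooden block, 24 x 53 x 24 mm, on the stand's ledge (118 mm above the bench) beside the case. Leave it.
- palm_handle: Loose turned wooden palm handle, 51 mm across, 85 mm tall, standing on the stand's ledge (118 mm above the bench) beside the case. Leave it.

How it is judged:
By the outcome, as a careful person would: the job done as asked, in the order asked, and still so for the second after the job is handed in, with the robot touching nothing.
It also fails if it takes over 45 s, if anything falls off the work surface, if the arm or the gripper's body presses on something with over 40 N, if the wrist force passes 120 N, or if a joint passes its speed limit or range.

ROBOT

A 7-joint arm with a two-finger parallel gripper is mounted at the origin on the work surface; the furniture and walls round the work are solid. World frame = base frame: x ahead of the robot, y to its left, z up, the work surface at z = 0. Lengths are in m, angles in rad, forces in N, time in s.
With the tool pointing down it reaches from about 0.4 to 0.85 m from the base axis. Payload 10.4 kg.
Tool frame: the origin (TCP) lies between the finger pads; the fingertips stand tips_ahead ahead of it and the grasp point (between the pads) lies 11 mm behind it (tips_ahead is the distance from the TCP to the fingertips, in m); z points along the fingers, x is the direction in which the jaws open and shut, and the axes are right-handed (so a half turn about z gives the same grasp; the last joint's range is limited). The gripper opens to 87 mm and grips with 3 to 60 N. Pads are 19 mm wide; open, the fingers measure 117 mm over their backs; the gripper's body (75 mm by 190 mm) begins 51 mm behind the grasp point.
Start: joints at [-1.181, 0.332, -0.065, 1.46, 0.022, 1.35, -0.088], TCP at [0.251, 0.573, 0.231] pointing down, gripper open.
Joint ranges: [-2.6, 2.6], [-0.5, 2.12], [-1.47, 1.34], [0.16, 2.42], [-1.27, 4.41], [0.06, 2.06], [-2.6, 2.6]. Speed limits (rad/s): [2.22, 2.22, 2.79, 2.79, 3.14, 3.14, 3.14].

INTERFACE

Orientations are given as a unit quaternion [x, y, z, w].
In Python, from bench import read_state, camera, close_job, tips_ahead gives the robot as it stands.
- The arm moves only by the tool arm_command, never from a script. Its argument "commands" is a list that holds one entry, the list of rows, each a list of 7 numbers: the turn, a rotation vector about the tool's x, y, z in rad, then the shift along the tool's x, y, z in m, then the opening in per cent of the stroke, from 0 (shut) to 100 (fully open). In form: [[[rx, ry, rz, x, y, z, claw], ...]]. A call has 1 to 20 rows; each row shifts and turns the commanded pose from where the row before left it, along the tool's axes as they then stand; what a row does not reach is not made up. A row lasts 1/8 s, in which the tool goes at most 62.5 mm and 10.7 degrees, less where a joint would pass 70% of its speed; a pose out of reach is approached as far as the arm can. A call with a gripper value outside its range is refused whole. The fingers move at their own pace and stop on an object; "newtons" is the grip in N (left out, the last holds). Time passes only in rows, so rows that do not move let the fingers close. It gives the time, the measured TCP pose, the force and the opening at its end, in the units of the state.
- read_state(): the state, without advancing time (a new reading comes with each control period).
- camera(name): name is "scene" or "top" or "wrist"; returns a dict with "frame" (400x640x3 uint8, red, green, blue), "vfov" (degrees; the focal length in pixels is half the picture's height over the tangent of half this angle, whatever the lens; pixels are square), "cx", "cy" (the principal point, pixels), "R" (3x3) and "t" (3): a world point X has camera coordinates R X + t. Camera axes: x right, y down, z forward; pixel columns grow to the right and rows downward; lengths in m; the calibration is good to about 2 mm. A picture is of the moment at which its call begins. There is no depth.
- close_job(): hands the job in, once; it reports no verdict.
The state is a dict: "time": time; "joint_positions": joint angles; "joint_vel": joint speeds; "joint_torque": joint torques, N m; "ee_pos": TCP position; "eef_rot": TCP orientation; "ft_force": force on the tool from outside, world axes, zero at the start; "torque": the same for the moment, N m; "width": finger opening in m.
Only numpy, scipy, OpenCV 4.12 (cv2) and the standard library are available. Lean on these libraries where they do the work, as an engineer would, in place of code of your own. Each camera call takes 0.05 s, during which the arm holds its last target.

## Working session

There is one attempt and no reset: what is moved stays moved. The work goes in short steps, Python scripts to look and compute and a tool call to move; the robot and the scene stay as the last step left them, time stands still between calls to the robot, and variables do not carry over. Pictures are saved under pics/ and viewed, and the job is handed in when it is done.

Besides the shell and the picture viewer there is one more tool, called after "Call:" in YAML: its name, and indented under it one key for each argument. arm_command: Moves the arm, as the interface text tells. Its arguments: {"type":"object","properties":{"commands":{"type":"array"},"newtons":{"type":"number"}},"required":["commands"]}

```bash
mkdir -p pics; ls; python3 - <<'E'
from bench import *
import cv2,json,numpy as np
s=read_state()
for k,v in s.items(): print(k,np.round(v,4))
print(tips_ahead)
for n in ["scene","top","wrist"]:
    c=camera(n); cv2.imwrite(f"pics/{n}0.png",c["frame"][:,:,::-1])
    print(n,c["vfov"],c["cx"],c["cy"],np.round(c["R"],3).tolist(),np.round(c["t"],3))
E
```

```text
pics
time 0.0
joint_positions [-1.1806  0.3329 -0.0647  1.461   0.0216  1.3499 -0.0884]
joint_vel [ 0.0001  0.0002 -0.0008 -0.0014  0.      0.0006  0.0002]
joint_torque [ 7.00000e-04 -6.23260e+01  2.50000e-02 -3.89893e+01 -6.14000e-02
  4.01000e-02  2.00000e-04]
ee_pos [0.2506 0.5721 0.2297]
eef_rot [ 8.370e-01  5.472e-01 -6.000e-04  4.000e-04]
ft_force [-0.2183  0.4342  0.3466]
torque [ 0.0518 -0.0011  0.0365]
width 0.0869
0.008
scene 57.12722227330762 318.07311062312834 199.72597369438907 [[0.895, -0.447, 0.012], [-0.284, -0.589, -0.756], [0.345, 0.673, -0.654]] [-0.371  0.363  0.655]
top 51.14941822755202 320.18960330262126 200.78968084442857 [[-0.021, -1.0, 0.009], [-0.996, 0.02, -0.084], [0.084, -0.011, -0.996]] [0.198 0.487 0.975]
wrist 69.01035899090714 325.6854496188446 198.89760850878892 [[0.401, 0.916, 0.0], [0.873, -0.382, 0.303], [0.278, -0.122, -0.953]] [-0.625 -0.036  0.39 ]
```

View pics/scene0.png

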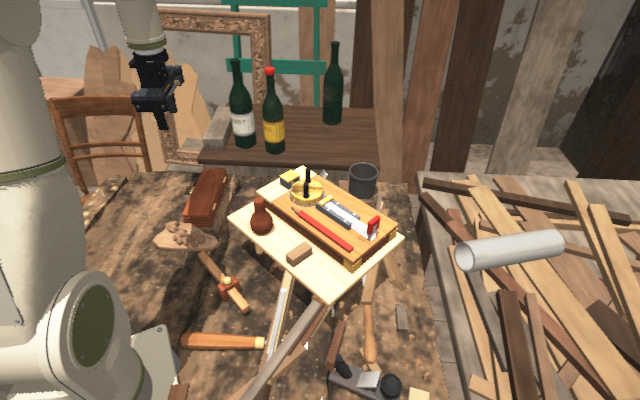

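View pics/top0.png

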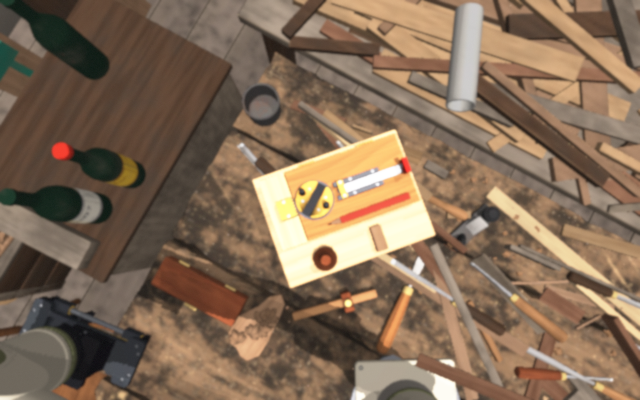

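View pics/wrist0.png

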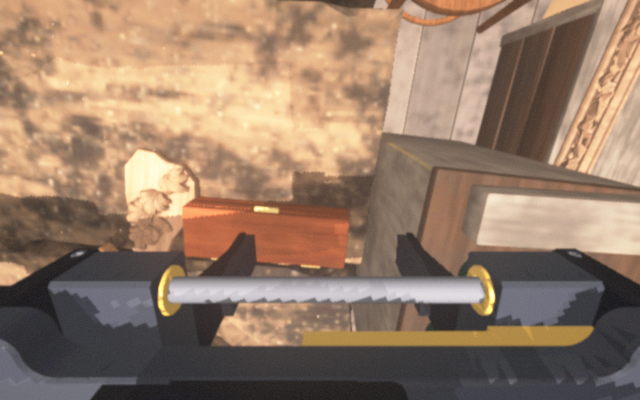

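```bash
python3 - <<'E'
import cv2
a=cv2.imread("pics/top0.png")[125:290,245:440]; cv2.imwrite("pics/top0z.png",cv2.resize(a,None,fx=4,fy=3.6,interpolation=cv2.INTER_CUBIC)[:600])
a=cv2.imread("pics/scene0.png")[155:300,225:410]; cv2.imwrite("pics/scene0z.png",cv2.resize(a,None,fx=4,fy=4,interpolation=cv2.INTER_CUBIC))
E
```

```text
(no output)
```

View pics/top0z.png

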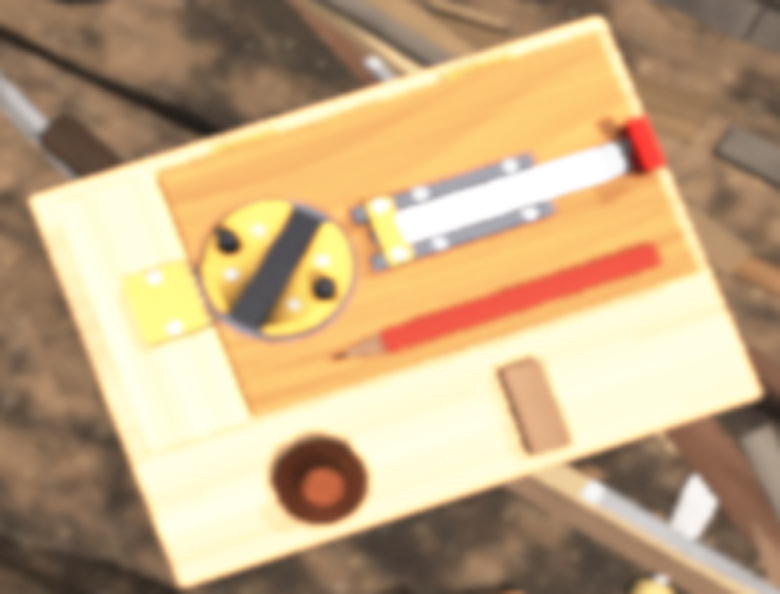

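View pics/scene0z.png

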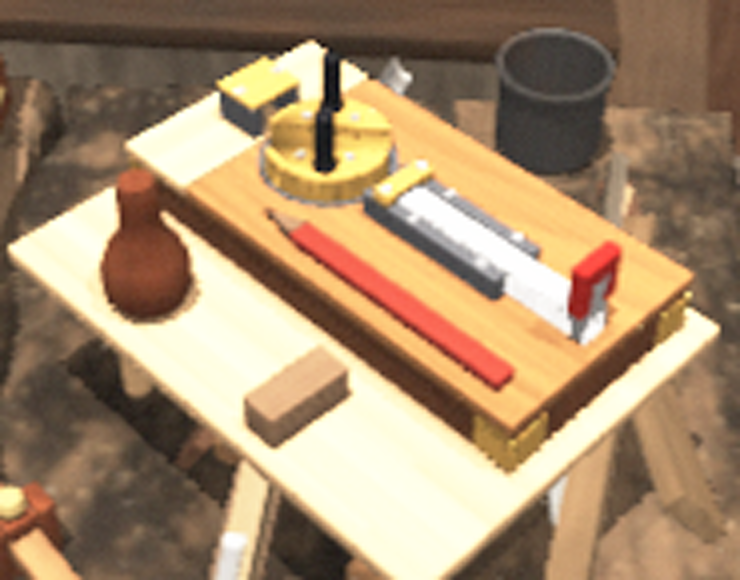

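```bash
cat > h.py <<'E'
from bench import *
import cv2,numpy as np
def ray(c,p):
    f=200/np.tan(np.radians(c["vfov"]/2)); R=np.array(c["R"]);t=np.array(c["t"])
    d=R.T@np.array([(p[0]-c["cx"])/f,(p[1]-c["cy"])/f,1.]); return -R.T@t,d
def onz(c,p,z):
    o,d=ray(c,p); return o+d*(z-o[2])/d[2]
def proj(c,X):
    f=200/np.tan(np.radians(c["vfov"]/2)); q=np.array(c["R"])@X+np.array(c["t"]); return np.array([c["cx"]+f*q[0]/q[2],c["cy"]+f*q[1]/q[2]])
def tri(c1,p1,c2,p2):
    o1,d1=ray(c1,p1);o2,d2=ray(c2,p2);A=np.stack([d1,-d2],1);s=np.linalg.lstsq(A,o2-o1,rcond=None)[0]
    a=o1+d1*s[0];b=o2+d2*s[1];return (a+b)/2,np.linalg.norm(a-b)
def comps(m,mina=6):
    n,l,st,ce=cv2.connectedComponentsWithStats(m.astype(np.uint8))
    return [(int(st[i,4]),np.round(ce[i],2),st[i,:4].tolist()) for i in range(1,n) if st[i,4]>=mina]
E
python3 - <<'E'
from h import *
for n,(x0,y0,x1,y1) in [("top",(245,125,440,290)),("scene",(225,155,410,300))]:
    c=camera(n);f=c["frame"];hsv=cv2.cvtColor(f,cv2.COLOR_RGB2HSV);H,S,V=[hsv[...,i].astype(int) for i in range(3)]
    roi=np.zeros(H.shape,bool);roi[y0:y1,x0:x1]=1
    print(n,"yellow");[print(*k) for k in comps(roi&(H>=22)&(H<=32)&(S>150)&(V>120),15)]
    print("red");[print(*k) for k in comps(roi&((H<=4)|(H>176))&(S>150)&(V>120),10)]
    print("black");[print(*k) for k in comps(roi&(V<60),4)]
E
```

```text
top yellow
15 [320.4 202.6] [319, 200, 4, 7]
red
79 [405.51 164.77] [401, 158, 10, 14]
325 [374.5  207.24] [341, 194, 68, 28]
black
12 [248.75 135.92] [245, 134, 9, 5]
86 [286.87 155.49] [269, 147, 31, 15]
21 [437.1  238.33] [434, 236, 6, 6]
4 [272.  282.5] [271, 282, 3, 2]
20 [261.6  287.75] [259, 286, 7, 4]
21 [281.9  287.62] [279, 286, 9, 4]
scene yellow
red
373 [325.35 231.4 ] [298, 211, 55, 41]
124 [372.67 224.22] [367, 216, 13, 19]
black
136 [263.88 165.22] [225, 162, 74, 6]
191 [313.8  176.72] [304, 165, 44, 33]
5 [352. 171.] [351, 169, 3, 5]
142 [363.91 183.81] [350, 176, 26, 22]
29 [237.59 188.34] [235, 184, 6, 10]
12 [350.33 188.08] [349, 185, 4, 8]
10 [225.5 245.9] [225, 243, 2, 7]
268 [258.28 256.22] [242, 243, 31, 28]
21 [274.81 271.52] [272, 268, 8, 8]
16 [298.44 285.5 ] [296, 284, 6, 4]
125 [304.14 294.66] [293, 288, 20, 12]
```

```bash
python3 - <<'E'
from h import *
c=camera("top");f=c["frame"];hsv=cv2.cvtColor(f,cv2.COLOR_RGB2HSV)
for p in [(302,192),(326,205),(312,206),(306,201),(283,209),(342,187),(315,195),(290,225),(330,180)]: print(p,hsv[p[1],p[0]])
H,S,V=[hsv[...,i].astype(int) for i in range(3)]
roi=np.zeros(H.shape,bool);roi[125:290,245:440]=1
print("yel");[print(*k) for k in comps(roi&(H>=22)&(H<=34)&(S>120)&(V>150),8)]
print("dark");[print(*k) for k in comps(roi&(V<110)&(np.hypot(*(np.indices(H.shape)-np.array([199.4,314.5])[:,None,None]))<19),4)]
E
```

```text
(302, 192) [143  15  69]
(326, 205) [150   6  83]
(312, 206) [150  15  87]
(306, 201) [ 18 155 219]
(283, 209) [ 29 113 255]
(342, 187) [ 29 110 255]
(315, 195) [138  15  84]
(290, 225) [ 30  25 255]
(330, 180) [ 18 139 252]
yel
158 [304.22 193.73] [296, 181, 21, 30]
15 [339.47 189.27] [338, 185, 4, 10]
129 [321.59 206.12] [312, 187, 19, 31]
32 [329.94 200.81] [325, 195, 8, 12]
dark
240 [313.08 200.42] [303, 184, 21, 32]
19 [301.42 191.84] [300, 189, 4, 6]
16 [325.5 205. ] [324, 203, 4, 5]
```

```bash
python3 - <<'E'
from h import *
c=camera("top");s=camera("scene");f=c["frame"];hsv=cv2.cvtColor(f,cv2.COLOR_RGB2HSV);H,S,V=[hsv[...,i].astype(int) for i in range(3)]
I=np.indices(H.shape);d=np.hypot(I[0]-199.4,I[1]-314.5)<22
n,l,st,ce=cv2.connectedComponentsWithStats(((V<110)&d).astype(np.uint8));k=1+np.argmax(st[1:,4])
r=cv2.minAreaRect(np.argwhere(l==k)[:,::-1].astype(np.float32));print(r)
pr=(np.sort(cv2.boxPoints(r),0))
p=cv2.fitLine(np.argwhere(l==k)[:,::-1].astype(np.float32),cv2.DIST_L2,0,.01,.01).ravel();print("line",p)
a=onz(c,p[2:]+15*p[:2],.17);b=onz(c,p[2:]-15*p[:2],.17);print("slot ends",a,b,"ang",np.degrees(np.arctan2(*(a-b)[1::-1])))
print("slotcentre",onz(c,p[2:],.17))
for q in [(301.42,191.84),(325.5,205)]: print("peg",onz(c,q,.2))
# yellow disc rim circle
y=(H>=14)&(H<=34)&(S>100)
print("tab top",onz(c,(405.51,164.77),.205))
print("keeper",onz(c,(286,209),.184),"strap",onz(c,(342.5,188.5),.1815))
# pencil direction
m=((H<=4)|(H>176))&(S>150)&(V>120);n,l,st,ce=cv2.connectedComponentsWithStats(m.astype(np.uint8))
for k in range(1,n):
  if st[k,4]>250 and 300<ce[k,0]<420 and 150<ce[k,1]<260:
    p=cv2.fitLine(np.argwhere(l==k)[:,::-1].astype(np.float32),cv2.DIST_L2,0,.01,.01).ravel()
    a=onz(c,p[2:]+30*p[:2],.166);b=onz(c,p[2:]-30*p[:2],.166);print("pencil",a,b,np.degrees(np.arctan2(*(b-a)[1::-1])))
# scene peg tops, viewing zoom coords /4
for nm,q,z in [("pegfar top",(225+331/4,155+55/4),.214),("pegnear top",(225+325/4,155+110/4),.214),("tabtop",(225+598/4,155+255/4),.211),("keep",(225+260/4,155+80/4),.184)]:
  print(nm,onz(s,q,z))
E
```

```text
((313.29998779296875, 199.39999389648438), (8.049844741821289, 33.541019439697266), 26.56505012512207)
line [  0.47224152  -0.8814692  313.12186    200.36554   ]
slot ends [0.50603812 0.18907967 0.17      ] [0.45303779 0.21873976 0.17      ] ang -29.232280430026396
slotcentre [0.4794628  0.20395178 0.17      ]
peg [0.49404084 0.22626442 0.2       ]
peg [0.46735051 0.17988117 0.2       ]
tab top [0.54255542 0.0219547  0.205     ]
keeper [0.46219525 0.25792381 0.184     ] strap [0.50106701 0.144742   0.1815    ]
pencil [0.48286834 0.02202143 0.166     ] [0.44344755 0.1378569  0.166     ] 108.79431588175932
pegfar top [0.49653941 0.22278485 0.214     ]
pegnear top [0.47195599 0.17843113 0.214     ]
tabtop [0.54524131 0.02028899 0.211     ]
keep [0.46550898 0.25561434 0.184     ]
```

Call:
arm_command:
  commands:
    - [[0,0,0.166,0,0,-0.006,0],[0,0,0.166,0,0,-0.006,0],[0,0,0.166,0,0,-0.006,0],[0,0,0.166,0,0,-0.006,0],[0,0,0.166,0,0,-0.006,0],[0,0,0,0.0075,0.0475,0,0],[0,0,0,0.0075,0.0475,0,0],[0,0,0,0.0075,0.0475,0,0],[0,0,0,0.0075,0.0475,0,0],[0,0,0,0.0075,0.0475,0,0],[0,0,0,0.0075,0.0475,0,0],[0,0,0,0.0075,0.0475,0,0],[0,0,0,0.0075,0.0475,0,0],[0,0,0,0.0075,0.0475,0,0],[0,0,0,0.0075,0.0475,0,0],[0,0,0,0,0,0,0]]
  newtons: 20

```text
time: 2.4
ee_pos: [0.4762, 0.1432, 0.2609]
eef_rot: [0.987, 0.16, 0.0, 0.0]
ft_force: [0.5, 0.6, 0.3]
width: 0.0002
```

```bash
python3 - <<'E'
from h import *
a=camera("scene")["frame"][125:300,225:410,::-1]; cv2.imwrite("pics/s1.png",cv2.resize(a,None,fx=3,fy=3,interpolation=cv2.INTER_CUBIC))
c=camera("wrist");cv2.imwrite("pics/w1.png",c["frame"][:,:,::-1]); print(np.round(c["R"],3).tolist(),np.round(c["t"],3))
s=read_state();print(s["ee_pos"],s["eef_rot"],s["ft_force"])
E
```

```text
[[0.948, 0.319, 0.002], [0.304, -0.904, 0.302], [0.098, -0.286, -0.953]] [-0.497 -0.057  0.415]
[0.47462727 0.1472295  0.26057177] [ 9.86633065e-01  1.62957447e-01 -5.40449071e-06 -2.57757219e-04] [-0.07293171  0.31273337 -0.14713672]
```

View pics/s1.png

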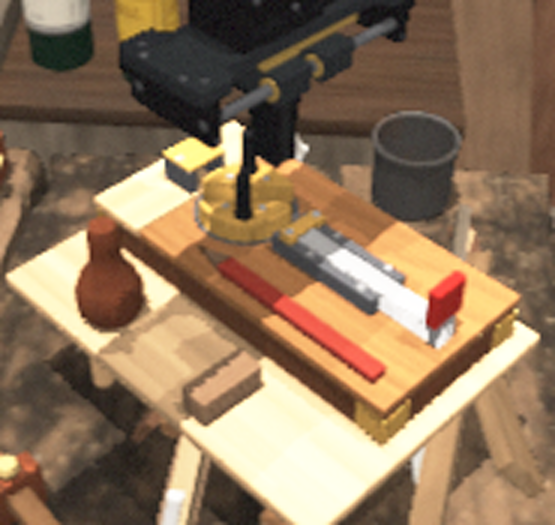

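View pics/w1.png

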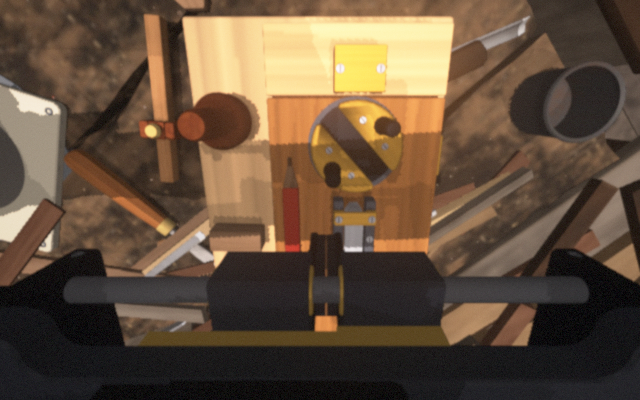

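```bash
python3 - <<'E'
from h import *
c=camera("wrist")
f=c["frame"];hsv=cv2.cvtColor(f,cv2.COLOR_RGB2HSV);V=hsv[...,2]
cr=f[90:250,270:430,::-1];cv2.imwrite("pics/w1z.png",cv2.resize(cr,None,fx=3.7,fy=3.7,interpolation=cv2.INTER_CUBIC))
E
```

```text
(no output)
```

View pics/w1z.png

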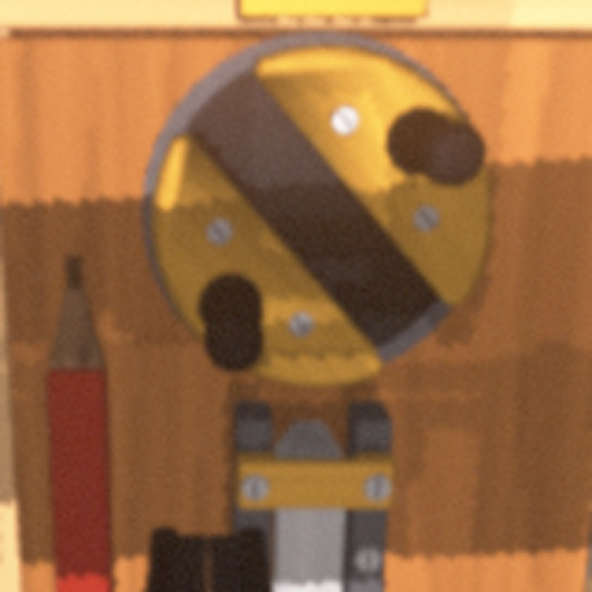

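```bash
python3 - <<'E'
from h import *
c=camera("wrist")
Z=lambda u,v:(270+u/3.7,90+v/3.7)
a=onz(c,Z(233,345),.214);b=onz(c,Z(452,150),.214);print(a,b,np.linalg.norm(a-b),(a+b)/2)
print("disc",onz(c,Z(322,213),.176))
print("strap",onz(c,Z(315,485),.1815),"keeper front roof",onz(c,(270+333/3.7,90+14/3.7),.184))
p=onz(c,(263.5,96),.158);q=onz(c,(270,200),.158);
k=onz(c,(360.5,68),.184);st=onz(c,Z(315,485),.1815);d=k-st;print("case ang",np.degrees(np.arctan2(d[1],d[0])),np.linalg.norm(d[:2]))
print("peg ang",np.degrees(np.arctan2(*(a-b)[1::-1])))
e=onz(c,Z(240,403),.174);print("rail end",e)
print("finger tip px",proj(c,np.array(read_state()["ee_pos"])-[0,0,.008]))
E
```

```text
[0.46849216 0.18011446 0.214     ] [0.49400123 0.22726986 0.214     ] 0.053612910097335216 [0.48124669 0.20369216 0.214     ]
disc [0.48125091 0.20563455 0.176     ]
strap [0.50105997 0.14701259 0.1815    ] keeper front roof [0.46814347 0.24421213 0.184     ]
case ang 108.85336227972242 0.12020553120224316
peg ang -118.41150422319978
rail end [0.47900553 0.15804323 0.174     ]
finger tip px [326.24036777 249.37842034]
```

Call:
arm_command:
  commands:
    - [[0,0,0,0,0,0.022,0],[0,0,0,0,0,0.022,0],[0,0,0,0,0,0.02,0],[0,0,0,0,0,0,0],[0,0,0,0,-0.008,0,0],[0,0,0,0,-0.005,0,0],[0,0,0,0,-0.004,0,0],[0,0,0,0,-0.004,0,0],[0,0,0,0,-0.004,0,0],[0,0,0,0,-0.003,0,0],[0,0,0,0,-0.002,0,0],[0,0,0,0,0,0,0]]

```text
time: 4.1
ee_pos: [0.4649, 0.1754, 0.1966]
eef_rot: [0.987, 0.163, -0.0, 0.0]
ft_force: [-1.5, -2.8, -0.6]
width: 0.0008
```

```bash
cat > look.py <<'E'
from h import *
import sys
c=camera("wrist");f=c["frame"]
cr=f[60:250,250:440,::-1];cv2.imwrite(f"pics/{sys.argv[1]}.png",cv2.resize(cr,None,fx=3,fy=3,interpolation=cv2.INTER_CUBIC))
a=camera("top")["frame"][125:290,245:440,::-1]; cv2.imwrite(f"pics/{sys.argv[1]}t.png",cv2.resize(a,None,fx=3,fy=3,interpolation=cv2.INTER_CUBIC))
s=read_state();print(s["time"],s["ee_pos"],s["ft_force"])
E
python3 look.py w2
```

```text
4.2 [0.46500787 0.1753868  0.19660648] [-1.50937106 -2.49313099  0.64588838]
```

View pics/w2.png

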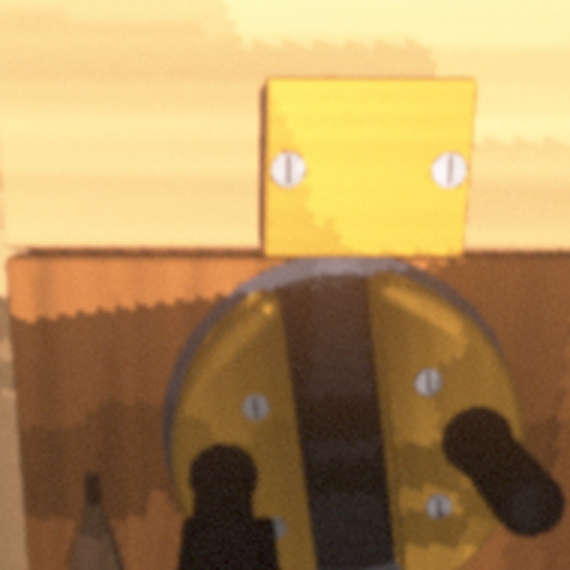

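View pics/w2t.png

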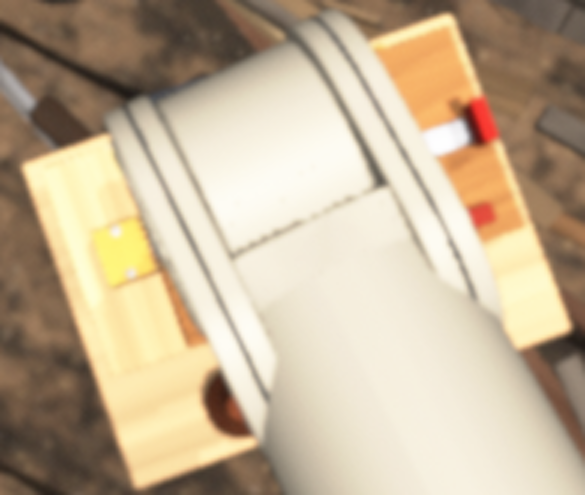

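```bash
python3 - <<'E'
from h import *
c=camera("wrist");Z=lambda u,v:(250+u/3,60+v/3)
for p,q in [((285,290),(315,565)),((370,290),(400,565))]:
    a=onz(c,Z(*p),.174);b=onz(c,Z(*q),.174);d=a-b;print(np.degrees(np.arctan2(d[1],d[0])))
a=onz(c,Z(265,256),.184);b=onz(c,Z(464,256),.184);d=b-a;print("keeper",np.degrees(np.arctan2(d[1],d[0]))+90)
a=onz(c,Z(265,78),.184);b=onz(c,Z(475,78),.184);d=b-a;print("keeper",np.degrees(np.arctan2(d[1],d[0]))+90,np.linalg.norm(d))
E
```

```text
116.12398609491568
117.77584971575277
keeper 108.77394406370198
keeper 108.78730344603497 0.03723520993927831
```

Call:
arm_command:
  commands:
    - [[0,0,0,0,-0.002,0,0],[0,0,0,0,-0.0015,0,0],[0,0,0,0,0,0,0]]

```text
time: 4.62
ee_pos: [0.4638, 0.1791, 0.1965]
eef_rot: [0.987, 0.163, -0.0, -0.0]
ft_force: [-2.7, -2.7, -0.6]
width: -0.0
```

```bash
python3 look.py w3
```

```text
4.725 [0.46381548 0.17908122 0.1964994 ] [-3.70446679e+00 -1.61878701e+00 -1.21225207e-03]
```

View pics/w3.png

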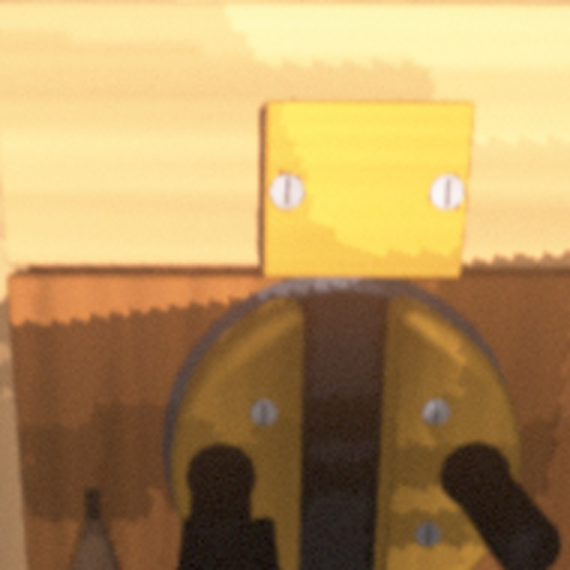

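```bash
python3 - <<'E'
from h import *
c=camera("wrist");Z=lambda u,v:(250+u/3,60+v/3)
for p,q in [((302,305),(302,565)),((385,300),(378,565))]:
    a=onz(c,Z(*p),.174);b=onz(c,Z(*q),.174);d=a-b;print(np.degrees(np.arctan2(d[1],d[0])))
a=onz(c,Z(264,412),.176);b=onz(c,Z(436,411.5),.176);d=b-a;print(np.degrees(np.arctan2(d[1],d[0]))+90)
E
```

```text
110.28453290285405
110.42388383293955
108.95215122670558
```

Call:
arm_command:
  commands:
    - [[0,0,0,0,0.012,0,0],[0,0,0,0,0,-0.025,0],[0,0,0,0,0,-0.025,0],[0,0,0,0.0045,0.04,0,0],[0,0,0,0.005,0.04,0,0],[0,0,0,0.005,0.04,0,0],[0,0,0,0.005,0.04,0,0],[0,0,0,0.005,0.04,0,0],[0,0,0,0,0,0,0]]

```text
time: 5.9
ee_pos: [0.5565, -0.0182, 0.2469]
eef_rot: [0.987, 0.161, 0.001, 0.001]
ft_force: [0.9, -0.4, 0.7]
width: 0.0005
```

```bash
python3 - <<'E'
from h import *
f=camera("wrist")["frame"];cv2.imwrite("pics/w4.png",f[:,:,::-1])
a=camera("scene")["frame"][125:300,225:410,::-1]; cv2.imwrite("pics/s4.png",cv2.resize(a,None,fx=3,fy=3,interpolation=cv2.INTER_CUBIC))
s=read_state();print(s["time"],s["ee_pos"],s["ft_force"])
E
```

```text
6.0 [ 0.55573695 -0.01429794  0.24663017] [ 0.80630052  0.80964615 -0.44551032]
```

View pics/w4.png

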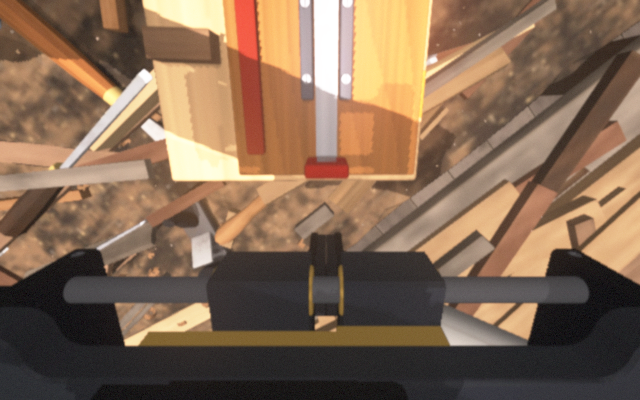

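View pics/s4.png

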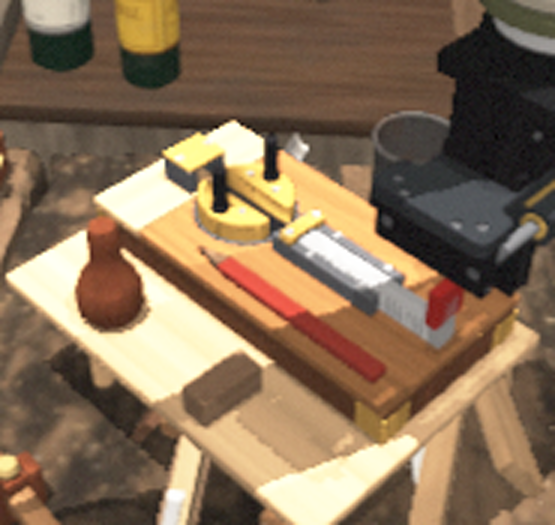

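Call:
arm_command:
  commands:
    - [[0,0,0,0,0,0.025,0],[0,0,0,0,0,0.025,0],[0,0,0,0,0,0,0],[0,0,0,0,-0.008,0,0],[0,0,0,0,-0.008,0,0],[0,0,0,0,-0.004,0,0],[0,0,0,0,-0.004,0,0],[0,0,0,0,-0.004,0,0],[0,0,0,0,-0.004,0,0],[0,0,0,0,-0.004,0,0],[0,0,0,0,-0.004,0,0],[0,0,0,0,-0.004,0,0],[0,0,0,0,-0.004,0,0],[0,0,0,0,-0.004,0,0]]

```text
time: 7.75
ee_pos: [0.5386, 0.0354, 0.1965]
eef_rot: [0.987, 0.163, -0.0, -0.0]
ft_force: [0.8, -3.8, 2.3]
width: 0.0003
```

```bash
python3 - <<'E'
from h import *
f=camera("wrist")["frame"];cv2.imwrite("pics/w5.png",f[:,:,::-1])
a=camera("scene")["frame"][125:300,225:410,::-1]; cv2.imwrite("pics/s5.png",cv2.resize(a,None,fx=3,fy=3,interpolation=cv2.INTER_CUBIC))
s=read_state();print(s["time"],s["ee_pos"],s["ft_force"])
E
```

```text
7.85 [0.53840492 0.03599075 0.19637071] [ 1.05734464 -0.22274226 -0.5647293 ]
```

View pics/w5.png

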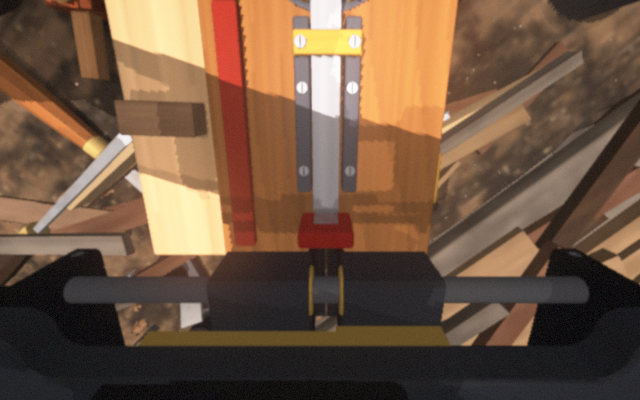

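View pics/s5.png

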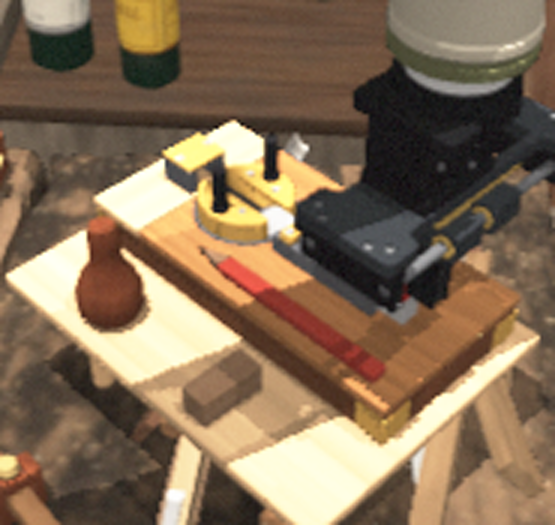

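Call:
arm_command:
  commands:
    - [[0,0,0,0,-0.005,0,0],[0,0,0,0,-0.005,0,0],[0,0,0,0,-0.005,0,0],[0,0,0,0,-0.005,0,0],[0,0,0,0,-0.005,0,0],[0,0,0,0,-0.005,0,0],[0,0,0,0,-0.005,0,0],[0,0,0,0,-0.005,0,0],[0,0,0,0,-0.005,0,0],[0,0,0,0,-0.005,0,0],[0,0,0,0,-0.005,0,0],[0,0,0,0,-0.005,0,0],[0,0,0,0,-0.005,0,0],[0,0,0,0,-0.005,0,0],[0,0,0,0,-0.004,0,0],[0,0,0,0,-0.003,0,0]]

```text
time: 9.85
ee_pos: [0.5138, 0.1083, 0.1965]
eef_rot: [0.987, 0.163, 0.0, -0.0]
ft_force: [-0.2, -0.0, -0.5]
width: 0.0004
```

Call:
arm_command:
  commands:
    - [[0,0,0,0,-0.002,0,0],[0,0,0,0,-0.001,0,0]]

```text
time: 10.1
ee_pos: [0.5129, 0.1109, 0.1966]
eef_rot: [0.987, 0.163, 0.0, -0.0]
ft_force: [-0.2, -0.3, -0.9]
width: 0.0005
```

```bash
python3 - <<'E'
from h import *
f=camera("wrist")["frame"];cv2.imwrite("pics/w6.png",f[:,:,::-1])
a=camera("scene")["frame"][125:300,225:410,::-1]; cv2.imwrite("pics/s6.png",cv2.resize(a,None,fx=3,fy=3,interpolation=cv2.INTER_CUBIC))
s=read_state();print(s["time"],s["ee_pos"],s["ft_force"])
r=np.array(s["ee_pos"][:2])-[.481,.204];print(r@[-.3225,.9466])
E
```

```text
10.2 [0.51291172 0.11100993 0.19657479] [-0.72284214  0.10564922 -0.90516053]
-0.09831593396256123
```

View pics/w6.png

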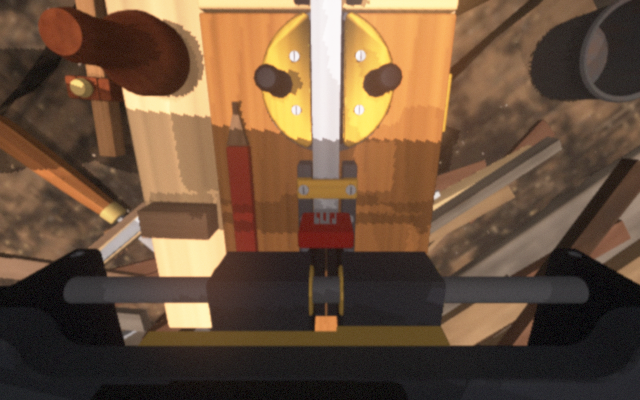

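View pics/s6.png

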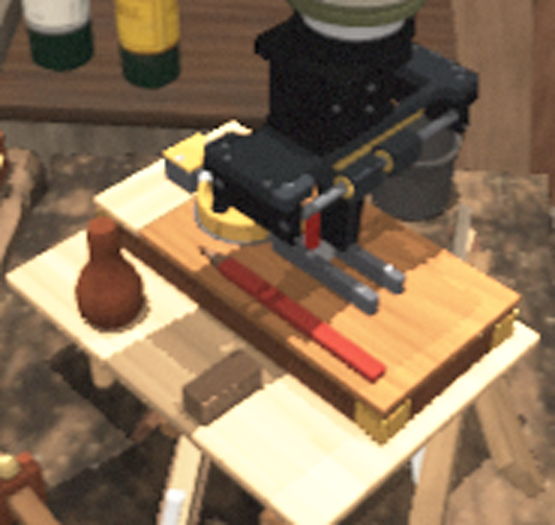

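Call:
arm_command:
  commands:
    - [[0,0,0,0,-0.0015,0,0],[0,0,0,0,-0.0015,0,0],[0,0,0,0,-0.001,0,0],[0,0,0,0,0,0,0]]

```text
time: 10.7
ee_pos: [0.5117, 0.1147, 0.1966]
eef_rot: [0.987, 0.163, 0.0, -0.0]
ft_force: [0.6, -1.8, 0.5]
width: 0.0006
```

Call:
arm_command:
  commands:
    - [[0,0,0,0,-0.001,0,0],[0,0,0,0,-0.001,0,0],[0,0,0,0,0,0,0]]

```text
time: 11.08
ee_pos: [0.5116, 0.1148, 0.1967]
eef_rot: [0.987, 0.162, 0.0, 0.001]
ft_force: [2.5, -7.7, -0.3]
width: 0.0007
```

Call:
arm_command:
  commands:
    - [[0,0,0,0,-0.001,0,0],[0,0,0,0,-0.001,0,0],[0,0,0,0,0,0,0]]

```text
time: 11.45
ee_pos: [0.5116, 0.1149, 0.1969]
eef_rot: [0.987, 0.162, 0.001, 0.002]
ft_force: [4.3, -13.3, 2.7]
width: 0.0005
```

Call:
arm_command:
  commands:
    - [[0,0,0,0,0.006,0,0],[0,0,0,0,0.015,0,0],[0,0,0,0,0.02,0,0],[0,0,0,0,0,-0.03,0],[0,0,0,0,0,-0.03,0],[0,0,0,0,0.04,-0.01,0],[0,0,0,0,0.04,0,0],[0,0,0,0,0.04,0,0],[0,0,0,0,0.04,0,0],[0,0,0,0,0,0,0]]

```text
time: 12.7
ee_pos: [0.5751, -0.0759, 0.2665]
eef_rot: [0.987, 0.161, -0.0, 0.001]
ft_force: [-0.5, 0.4, 0.5]
width: 0.0004
```

```bash
python3 - <<'E'
from h import *
c=camera("top");s=camera("scene")
a=c["frame"][125:290,245:440,::-1]; cv2.imwrite("pics/t7.png",cv2.resize(a,None,fx=3.5,fy=3.5,interpolation=cv2.INTER_CUBIC))
b=s["frame"][145:300,225:410,::-1]; cv2.imwrite("pics/s7.png",cv2.resize(b,None,fx=3.7,fy=3.7,interpolation=cv2.INTER_CUBIC))
hsv=cv2.cvtColor(c["frame"],cv2.COLOR_RGB2HSV);H,S,V=[hsv[...,i].astype(int) for i in range(3)]
for k in comps(((H<=4)|(H>176))&(S>150)&(V>100),20):
    if 300<k[1][0]<430 and 150<k[1][1]<260:
        X=onz(c,k[1],.205);print(k,X,(X[:2]-[.481,.204])@[-.3225,.9466])
st=read_state();print(st["time"],st["ee_pos"],st["ft_force"])
E
```

```text
(75, array([350.24, 184.6 ]), [346, 178, 10, 15]) [0.50573183 0.13104375 0.205     ] -0.0770364048814739
(342, array([374.25, 207.4 ]), [341, 194, 68, 28]) [0.46038929 0.08576642 0.205     ] -0.10527295506763966
12.8 [ 0.57501795 -0.07191647  0.26627303] [-1.1721989   0.40022935 -0.14721871]
```

View pics/t7.png

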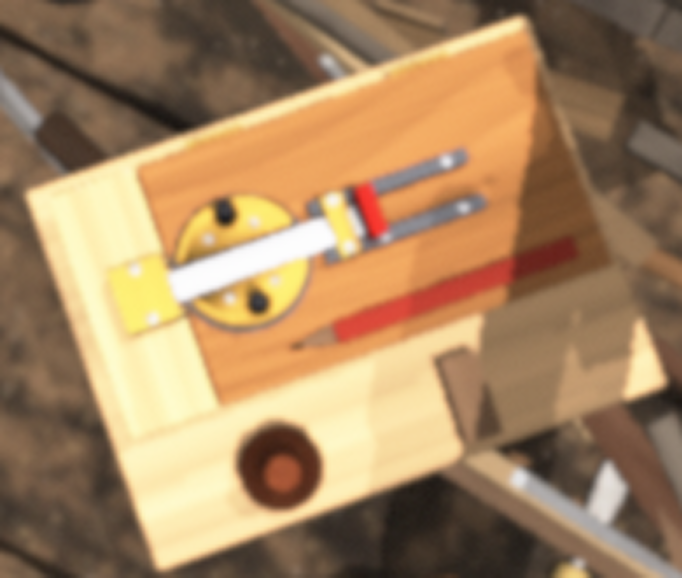

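View pics/s7.png

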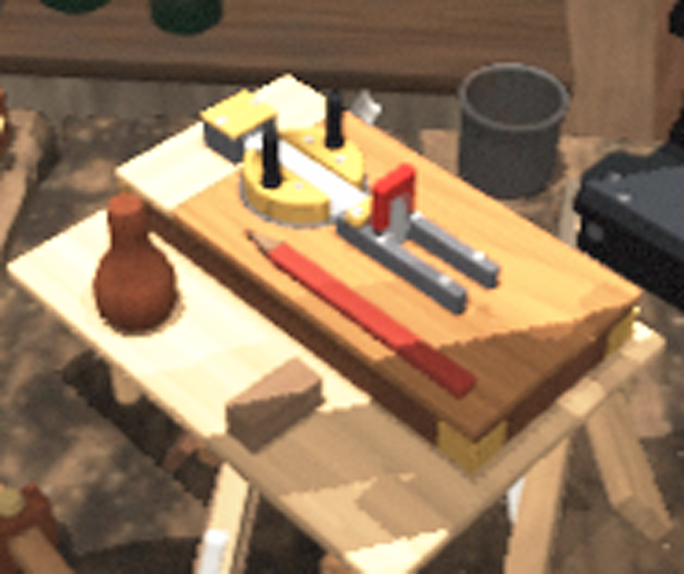

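The pictures show the bolt through the disc slot and inside the keeper. The red tab is at top pixel (350,185), 77 mm behind the disc axis, against 76 mm expected at home. The pencil and the wooden things have not moved.

```bash
python3 -c "
from bench import *
print(close_job())"
```

```text
the job is handed in; nothing more can be done
None
```

The tool case is locked, and I handed the job in at about 12.8 s of the 45 s allowed. With the fingers shut, I pushed peg_a to turn the disc about 43° clockwise. I then pushed the bolt by its red tab through the slot to the stop in the keeper and backed the arm off.

**Bolt home:** At the end of the push the fingers moved no further while the force rose from about 8 N to about 14 N, so the bolt was against the stop. After the arm backed off, the top camera put the tab's centre 77 mm behind the disc axis. It should be 76 mm when home, and the camera calibration is good to about 2 mm.

**Disc alignment:** Before the bolt went in, the slot edges read about 1.5° off line, while the disc's screws read about 0.2°. The bolt entered without any noticeable force.

**Other things:** The pencil, block and palm handle look unmoved in the final pictures; the pencil's position in the top picture agrees within a fraction of a pixel. The gripper was clear of everything at hand-in.

**Disagreement:** The fingers turned out to be about 12 mm from centre to pushing face, not the 9.5 mm I took from the pad width. I corrected for this from the pictures while turning the disc.

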